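# Park the carving peg and tuck the cutting sheet under the board's lap

## Robot

A 7-joint arm with a two-finger parallel gripper is mounted at the origin on a cart in front of the work surface, level with it; the furniture and walls round the work are solid. World frame = base frame: x ahead of the robot, y to its left, z up, the work surface at z = 0. Lengths are in m, angles in rad, forces in N, time in s.
With the tool pointing down it reaches from about 0.425 to 0.825 m from the base axis. Payload 3.6 kg.
Tool frame: the origin (TCP) lies between the finger pads; the fingertips stand robot.finger_overhang ahead of it and the grasp point (between the pads) lies 5 mm behind it (robot.finger_overhang is the distance from the TCP to the fingertips, in m); z points along the fingers, y is the line along which they close (so a half turn about z gives the same grasp; the last joint's range is limited). The gripper opens to 93 mm and grips with 3 to 60 N. Pads are 15 mm wide; open, the fingers measure 128 mm over their backs; the gripper's body (75 mm by 188 mm) begins 65 mm behind the grasp point.
Start: joints at [1.274, 0.615, -0.013, 1.423, 0.008, 1.103, -0.04], TCP at [0.174, -0.626, 0.233] pointing down, gripper open.
Joint ranges: [-3.12, 3.12], [-0.3, 2.06], [-1.34, 1.32], [0.26, 2.42], [-1.36, 4.5], [0.01, 1.98], [-2.84, 2.84]. Speed limits (rad/s): [2.79, 2.79, 3.14, 3.14, 3.14, 3.14, 3.14].

## Interface

Orientations are given as a 3x3 rotation matrix whose columns are the frame's x, y, z axes.
In Python, from workcell import robot, cams, order gives the robot as it stands. The module is installed in compiled form; this text tells all that it offers.
- The arm moves only by the tool servo_tool, never from a script. Its argument "deltas" is a list that holds one entry, the list of rows, each a list of 5 numbers: the closure, from 0 (fully open) to 1 (shut), then the shift along the tool's x, y, z in mm, then the turn about the tool's z in degrees. A call has 1 to 20 rows; each row shifts and turns the commanded pose from where the row before left it, along the tool's axes as they then stand; what a row does not reach is not made up. A row lasts 1/8 s, in which the tool goes at most 62.5 mm and 10.7 degrees, less where a joint would pass 70% of its speed; a pose out of reach is approached as far as the arm can. A call is refused whole if a number of a shift passes 62.5 or a number of a turn 10.7, either way. A call with a gripper value outside its range is refused whole. The fingers move at their own pace and stop on an object; "squeeze" is the grip in N (left out, the last holds). Time passes only in rows, so rows that do not move let the fingers close. It gives the time, the measured TCP pose, the force, the opening and the grip force at its end, in the units of the state.
- robot.get_state(): the state, without advancing time (a new reading comes with each control period).
- cams.grab_frame(name): name is "side" or "top" or "wrist"; returns the picture (384x512x3 uint8, red, green, blue); there is no depth.
- cams.camera_info(name): a dict with "fx", "fy", "cx", "cy" (pixels), "camera_from_world" (4x4, takes a point from world to camera coordinates); the wrist camera has in their place "tool_from_camera" (4x4, takes a point from camera to tool coordinates, whose origin is the TCP and whose axes are the flange's). Camera axes: x right, y up, looking along -z (the intrinsics and any distortion apply to the point x, -y, -z); pixel columns grow to the right and rows downward; lengths in m; the calibration is good to about 2 mm. A picture is of the moment at which its call begins: read the wrist's pose just before it. camera_info takes no time and is no camera call.
- order.finish_job(): hands the job in; it is judged then, once.
The state is a dict: "t": time; "q": joint angles; "joint_velocities": joint speeds; "joint_efforts": joint torques, N m; "tool_pos": TCP position; "ee_rot": TCP orientation; "ft_force": force on the tool from outside, world axes, zero at the start; "torque": the same for the moment, N m; "finger_gap": finger opening in m; "finger_force": force on a finger pad.
Only numpy, scipy, OpenCV 4.12 (cv2) and the standard library are available. Lean on these libraries where they do the work, as an engineer would, in place of code of your own. Each camera call takes 0.05 s, during which the arm holds its last target. There are 200 camera calls.

## Task

Get the carving board ready for its green cutting sheet: pull the carving peg out of the board, drop it foot-down into the dark wooden peg holder and let go of it. Then lay the sheet flat on the board and slide its far edge (the one away from its grip bar), square and centred, under the hinged red-edged lap right up to the stop, without lifting the lap. Finish still holding the sheet, pressing it down firmly on the board (about 10 N), and leave the jar and the two cartons where they are.

Things in the scene. Friction and masses are not known exactly. Their poses are not given: they have to be found in the camera images.
- carving_board: Fixed wooden board, 220 (x) x 200 (y) x 20 mm, top at its local z = 20 mm. Origin: centre of its underside; z up. Its +x points to the far end, which carries a steel rail with the lap. The rail's stop face is at local x = +85 mm, 190 mm wide, rising 11 mm above the board top (hinge barrels and lap up to 21 mm above it). Everything nearer than the lap's edge is open flat board.
- socket (a point): Mouth (level with the board top, local x = -10, y = 0) of the 16 mm wide, 14 mm deep socket in the board in which the peg starts; it lies where the sheet has to go.
- peg: Loose upright carving peg, 110 mm tall, about 90 g: steel rod 14 mm in diameter with a chamfered foot, and from 70 to 110 mm above the foot a black round handle 22 mm in diameter (grip it there). Origin: centre of its foot; z along the peg, up.
- peg_holder: Fixed dark wooden block 50 x 50 x 60 mm high with one upright round hole in the middle of its top, 20 mm wide and 54 mm deep. Origin: centre of its underside.
- holder_floor (a point): Centre of the bottom of the holder's hole, 6 mm above the worktop; the hole's mouth is 54 mm straight above. The peg's foot comes to rest here.
- sheet: Loose rigid green plastic cutting sheet, 120 (x) x 150 (y) x 4 mm, about 160 g, starting flat on the worktop. Origin: centre of its underside; z up. A white grip bar stands on it along its y, centred at local x = -35 mm: 12 mm thick (x), 84 mm long (y), from 4 to 38 mm above the underside. Local +x edge is the one that goes under the lap.
- sheet_edge (a point): Middle of the sheet's +x edge, at the underside (local x = +60 mm). Home when it meets the stop face: board-local x = +85 mm, y = 0, z = 20 mm.
- lip (a joint): Hinge of the lap, rad: 0 = at rest, grows as its free edge is lifted. The lap is a thin plate 170 mm wide that swings up easily under its light spring and its own weight (60 g).
- lip_edge (a point): Middle of the underside of the lap near its free edge: board-local x = +45 mm, 7 mm above the board top at rest (so 3 mm more than the sheet's thickness). A red upturned border runs 11 mm further towards -x, to local x = +37 mm, and rises slightly.
- jar: Bystander: spice jar with a red cap, 42 mm wide, 108 mm tall. Origin: centre of its underside.
- tea_box: Bystander: reddish-brown carton 102 x 53 x 60 mm. Origin: centre of its underside.
- green_box: Bystander: green carton 107 x 55 x 52 mm. Origin: centre of its underside.
Things that resemble listed ones, but are neither listed nor needed, are in the scene too. What is meant by the peg is not pink, and is the larger of those in its own colour.

How it is judged:
By the outcome, as a careful person would: the job done as asked, in the order asked, and still so for the second after the job is handed in, while the arm keeps its last pose, push and grip.
It also fails if it takes over 59 s, if anything falls off the work surface, if the arm or the gripper's body presses on something with over 40 N, if the wrist force passes 120 N, or if a joint passes its speed limit or range.

## Working session

There is one attempt and no reset: what is moved stays moved. The work goes in short steps, Python scripts to look and compute and a tool call to move; the robot and the scene stay as the last step left them, time stands still between calls to the robot, and variables do not carry over. Pictures are saved under pics/ and viewed, at most 10 in all, crops included, and the job is handed in when it is done.

Besides the shell and the picture viewer there is one more tool, called after "Emit:" as name(argument=value, ...) on one line, values as JSON. servo_tool: Moves the arm, as the interface text tells. Its arguments: {"type":"object","properties":{"deltas":{"type":"array"},"squeeze":{"type":"number"}},"required":["deltas"]}

```bash
mkdir -p pics
cat > h.py <<'E'
import numpy as np, cv2
from workcell import robot, cams, order
def cam(name, st=None):
    i=cams.camera_info(name)
    K=np.array([[i['fx'],0,i['cx']],[0,i['fy'],i['cy']],[0,0,1.]])
    if 'camera_from_world' in i: T=np.linalg.inv(np.array(i['camera_from_world']))
    else:
        W=np.eye(4);W[:3,:3]=st['ee_rot'];W[:3,3]=st['tool_pos']
        T=W@np.array(i['tool_from_camera'])
    return K,T,i
def ray(name,px,st=None):
    K,T,i=cam(name,st)
    px=np.atleast_2d(np.array(px,float))
    d=np.array(i.get('distortion',i.get('dist',[0,0,0,0,0])),float).ravel()
    u=cv2.undistortPoints(px.reshape(-1,1,2),K,d)[:,0]
    v=np.c_[u[:,0],-u[:,1],-np.ones(len(u))]@T[:3,:3].T
    return T[:3,3],v
def onz(name,px,z,st=None):
    o,v=ray(name,px,st); return o+v*((z-o[2])/v[:,2])[:,None]
def proj(name,P,st=None):
    K,T,i=cam(name,st);P=np.atleast_2d(P)
    c=(P-T[:3,3])@T[:3,:3]
    d=np.array(i.get('distortion',i.get('dist',[0,0,0,0,0])),float).ravel()
    return cv2.projectPoints(np.c_[c[:,0],-c[:,1],-c[:,2]],np.zeros(3),np.zeros(3),K,d)[0][:,0]
def shot(name,f):
    st=robot.get_state(); im=cams.grab_frame(name)
    cv2.imwrite('pics/'+f,im[:,:,::-1]); return im,st
E
python3 - <<'E'
from h import *
for n in('top','side','wrist'):
    im,st=shot(n,n+'0.png'); print(n,cams.camera_info(n))
a=cv2.imread('pics/top0.png');b=cv2.imread('pics/side0.png')
print(robot.finger_overhang,st)
E
```

```text
top {'fx': 406.7073678929473, 'fy': 406.7073678929473, 'cx': 259.2069483503874, 'cy': 195.8411492925149, 'camera_from_world': array([[ 0.02234289, -0.99971705,  0.00816149, -0.03344676],
       [ 0.99701559,  0.02288444,  0.07373071, -0.56409495],
       [-0.07389662,  0.00648977,  0.99724479, -1.31343328],
       [ 0.        ,  0.        ,  0.        ,  1.        ]])}
side {'fx': 415.400935836874, 'fy': 415.400935836874, 'cx': 256.1682632849159, 'cy': 201.33015966677638, 'camera_from_world': array([[-0.92088049, -0.38931838, -0.02025616,  0.52502075],
       [ 0.12157402, -0.33615903,  0.93392551, -0.12678379],
       [-0.37040366,  0.85757116,  0.3568933 , -0.89170868],
       [ 0.        ,  0.        ,  0.        ,  1.        ]])}
wrist {'fx': 287.4158675774532, 'fy': 287.4158675774532, 'cx': 256.22855566517575, 'cy': 187.25762524730496, 'tool_from_camera': array([[-8.54990964e-05,  9.55815522e-01,  2.93967143e-01,
         8.06015074e-02],
       [ 9.99999996e-01,  7.11089771e-05,  5.96394270e-05,
        -7.01612313e-04],
       [ 3.61005872e-05,  2.93967147e-01, -9.55815524e-01
[... 276 characters left out ...]
511419e-03, -1.10694666e-03,  3.69507477e-04, -1.86590598e-03,
       -1.14825960e-03, -2.04740038e-03, -9.40442765e-05]), 'joint_efforts': array([ 5.65393530e-04, -4.60044158e+01,  2.09811176e-01, -1.66245103e+01,
       -6.11813623e-02,  1.70089735e-02,  1.07932303e-04]), 'tool_pos': array([ 0.17370528, -0.62567569,  0.2316143 ]), 'ee_rot': array([[ 9.63550797e-01,  2.67524712e-01, -6.23972950e-04],
       [ 2.67525440e-01, -9.63548316e-01,  2.18675772e-03],
       [-1.62163556e-05, -2.27398078e-03, -9.99997414e-01]]), 'ft_force': array([ 0.11544108, -0.57394656,  0.04857173]), 'torque': array([-0.02540402,  0.02423711, -0.03729252]), 'finger_force': 0.0, 'finger_gap': 0.09291327605652688}
```

View pics/top0.png

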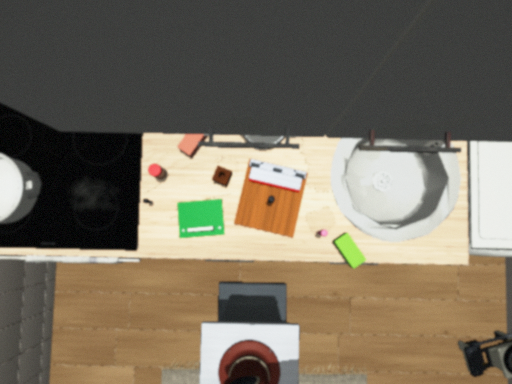

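View pics/side0.png

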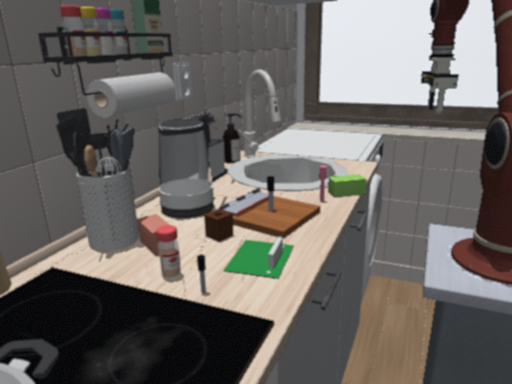

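Top view: board centred near (272,200) with the red lap at (277,182), sheet (201,218) with its bar at (200,229), holder (222,176), jar (157,172), cartons (192,144) and (349,250).
Peg candidates: black in the board (top 270,200; side 270,190), a small black one (top 148,202; side 202,272), and a pink one (top 321,233; side 323,183). The one in the board fits because it is black, stands in the socket and looks larger. I'll confirm it in a crop.

Run:
```python
from h import *
b=cv2.imread('pics/side0.png')
c=b[160:310,180:360]; cv2.imwrite('pics/crop1.png',cv2.resize(c,None,fx=4,fy=4,interpolation=cv2.INTER_CUBIC))
p=lambda n,l,z:print(n,onz('top',l,z).round(3).tolist())
p('board cor(near L,R; rail ends)',[(236,226),(294,237),(306,172),(250,160)],.02)
p('peg top',[(270.5,199)],.118); p('holder top',[(222,175)],.06)
a=cv2.cvtColor(cv2.imread('pics/top0.png'),cv2.COLOR_BGR2HSV)
m=cv2.inRange(a,(50,120,60),(75,255,255));m[:, :170]=0;m[:,235:]=0
ct=max(cv2.findContours(m,0,2)[0],key=cv2.contourArea);r=cv2.minAreaRect(ct);print(r);p('sheet',cv2.boxPoints(r),.004)
p('bar',[(188,231),(213,229)],.038)
# pegs: base and top in side view -> two-view heights
for n,base,top in(('small',(203,292),(202,258)),('pink',(322,201),(323,168))):
    B=onz('side',[base],0)[0]; o,v=ray('side',[top]); v=v[0]
    t=((B-o)[:2]@v[:2])/(v[:2]@v[:2]); print(n,B,'h',(o+t*v)[2])
```

```text
board cor(near L,R; rail ends) [[0.464, 0.053, 0.02], [0.433, -0.137, 0.02], [0.647, -0.173, 0.02], [0.683, 0.012, 0.02]]
peg top [[0.549, -0.055, 0.118]]
holder top [[0.626, 0.1, 0.06]]
((200.32748413085938, 218.0937957763672), (34.05121612548828, 43.381404876708984), 85.42607879638672)
sheet [[0.536, 0.25, 0.004], [0.551, 0.107, 0.004], [0.439, 0.095, 0.004], [0.425, 0.237, 0.004]]
bar [[0.445, 0.206, 0.038], [0.453, 0.126, 0.038]]
small [0.53862417 0.3379811  0.        ] h 0.07377981663213706
pink [ 0.44810782 -0.21803604  0.        ] h 0.1027025993373174
```

View pics/crop1.png

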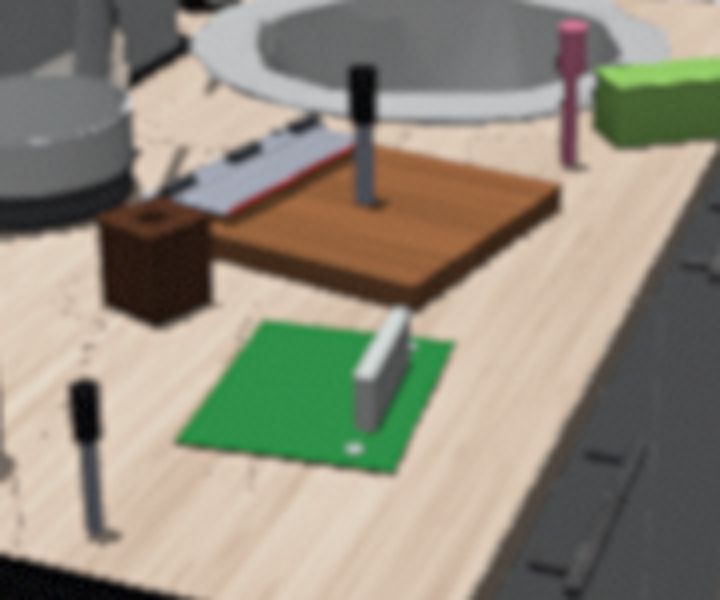

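The crop shows the large black peg standing in the board at (363,135). The loose black one at (88,460) is only about 74 mm tall and the pink one is ruled out, so the peg in the board is the one. I'll turn, then go above it.

Emit:
servo_tool(deltas=[[[0,0,0,0,-8.2],[0,0,0,0,-8.2],[0,0,0,0,-8.2],[0,0,0,0,-8.2],[0,0,0,0,-8.2],[0,0,0,0,-8.2],[0,0,0,0,-8.2],[0,0,0,0,-8.2]]])

```text
t: 1.15
tool_pos: [0.1737, -0.626, 0.2321]
ee_rot: [[0.15, 0.989, -0.0], [0.989, -0.15, 0.001], [0.001, -0.001, -1.0]]
ft_force: [0.2, -0.6, 0.6]
finger_gap: 0.0931
finger_force: 0.0
```

Emit:
servo_tool(deltas=[[[0,20,9,0,0],[0,35,16,0,0],[0,36,16,0,0],[0,36,16,0,0],[0,36,16,0,0],[0,36,16,0,0],[0,36,16,0,0],[0,36,16,0,0],[0,36,16,0,0],[0,36,16,0,0],[0,36,16,0,0],[0,36,16,0,0],[0,36,16,0,0],[0,36,16,0,0],[0,36,16,0,0],[0,35,16,0,0],[0,35,16,0,0],[0,24,15,0,0],[0,0,0,0,0],[0,0,0,0,0]]])

```text
t: 3.65
tool_pos: [0.5449, -0.0613, 0.2323]
ee_rot: [[0.156, 0.988, -0.002], [0.988, -0.156, -0.001], [-0.001, -0.001, -1.0]]
ft_force: [-0.1, 0.2, -0.9]
finger_gap: 0.0929
finger_force: 0.0
```

Run:
```python
from h import *
im,st=shot('wrist','w1.png');print(st['t'],st['tool_pos'],st['ee_rot'].round(3).tolist(),st['ft_force'])
print('rack',onz('top',[(250,146),(410,149)],.4))
```

```text
3.65 [ 0.54488921 -0.06132611  0.23228426] [[0.156, 0.988, -0.002], [0.988, -0.156, -0.001], [-0.001, -0.001, -1.0]] [-0.10172032  0.20786338 -0.91958381]
rack [[ 0.65440865  0.00623783  0.4       ]
 [ 0.65630401 -0.37358282  0.4       ]]
```

View pics/w1.png

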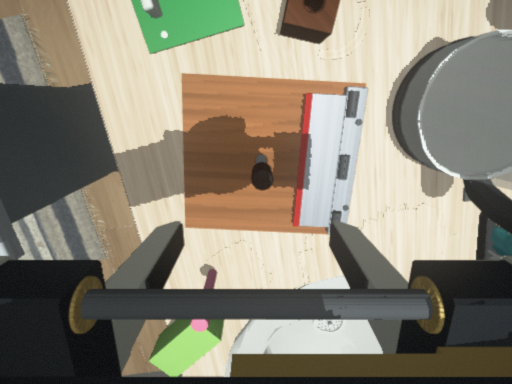

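Wrist view: black handle near (262,175), board near edge from (183,74) to (186,227), lap's red border at (303,160), holder near (312,15) cut off by the frame.

Run:
```python
from h import *
im=cv2.imread('pics/w1.png');st=robot.get_state()
g=im.max(2); m=(g<32).astype(np.uint8);m[:130]=0;m[205:]=0;m[:,:235]=0;m[:,290:]=0
n,l,s,c=cv2.connectedComponentsWithStats(m);k=1+s[1:,4].argmax();print('handle',s[k],c[k])
ys,xs=np.where(l==k); yb=ys.max()
r=9.; # top disc radius px: 11mm*287/dist
o=cam('wrist',st)[1][:3,3]; d=np.linalg.norm(np.array([.545,-.06,.116])-o); r=11e-3*287/d
px=(xs[ys>yb-2*r].mean(), yb-r); print(r,px,'peg top',onz('wrist',[px],.116,st))
print('board z.02',onz('wrist',[(183,74),(186,228),(366,84)],.02,st).round(4).tolist())
print('holder top approx',onz('wrist',[(283,35),(325,43),(287,0),(340,0)],.06,st).round(4).tolist())
# rack height from both views
o1,v1=ray('top',[(205,146)]);o2,v2=ray('side',[(47,58)])
A=np.c_[v1[0],-v2[0]];t=np.linalg.lstsq(A,o2-o1,rcond=None)[0];print('rack',o1+t[0]*v1[0],o2+t[1]*v2[0])
# red border line
hs=cv2.cvtColor(im,cv2.COLOR_BGR2HSV);rm=(cv2.inRange(hs,(0,200,110),(5,255,255))|cv2.inRange(hs,(174,180,100),(180,255,255)));rm[:85]=0;rm[235:]=0;rm[:,:285]=0;rm[:,325:]=0
ys,xs=np.where(rm);f=cv2.fitLine(np.c_[xs,ys].astype(np.float32),2,0,.01,.01).ravel();print(len(xs),f)
q=[(f[2]+f[0]/f[1]*(y-f[3]),y) for y in(95,225)];P=onz('wrist',q,.029,st);print(P.round(4),np.degrees(np.arctan2(*( (P[1]-P[0])[[0,1]]*[1,-1]))))
```

```text
Traceback (most recent call last):
ValueError: attempt to get argmax of an empty sequence
```

Run:
```python
from h import *
im=cv2.imread('pics/w1.png');st=robot.get_state()
hs0=cv2.cvtColor(im,cv2.COLOR_BGR2HSV)
print(im[150:192:4,262].tolist(), im[176,245:280:3].tolist())
o=cam('wrist',st)[1][:3,3]; d=np.linalg.norm(np.array([.545,-.06,.116])-o); r=11e-3*287/d
for px in((262,178),(262,180)): print(r,'peg top',onz('wrist',[px],.116,st))
print('board z.02',onz('wrist',[(183,74),(186,228),(366,84)],.02,st).round(4).tolist())
print('holder top approx',onz('wrist',[(283,35),(325,43),(287,0),(340,0)],.06,st).round(4).tolist())
o1,v1=ray('top',[(205,146)]);o2,v2=ray('side',[(47,58)])
A=np.c_[v1[0],-v2[0]];t=np.linalg.lstsq(A,o2-o1,rcond=None)[0];print('rack',o1+t[0]*v1[0],o2+t[1]*v2[0])
hs=hs0;rm=(cv2.inRange(hs,(0,200,110),(5,255,255))|cv2.inRange(hs,(174,180,100),(180,255,255)));rm[:85]=0;rm[235:]=0;rm[:,:285]=0;rm[:,325:]=0
ys,xs=np.where(rm);f=cv2.fitLine(np.c_[xs,ys].astype(np.float32),2,0,.01,.01).ravel();print(len(xs),f,ys.min(),ys.max())
q=[(f[2]+f[0]/f[1]*(y-f[3]),y) for y in(95,225)];P=onz('wrist',q,.029,st);v=P[1]-P[0];print(P.round(4),np.degrees(np.arctan2(v[1],v[0]))+90)
```

```text
[[90, 134, 192], [65, 78, 98], [83, 82, 83], [38, 41, 48], [26, 30, 40], [34, 38, 46], [36, 40, 48], [35, 39, 46], [32, 37, 46], [29, 34, 45], [64, 93, 127]] [[46, 67, 95], [44, 66, 94], [38, 52, 72], [32, 37, 45], [35, 40, 48], [35, 40, 47], [33, 39, 47], [34, 40, 46], [46, 46, 53], [43, 52, 67], [50, 71, 97], [51, 71, 97]]
11.249765670986411 peg top [[ 0.5498399  -0.05373734  0.116     ]]
11.249765670986411 peg top [[ 0.54953601 -0.05572754  0.116     ]]
board z.02 [[0.4745, 0.0608, 0.02], [0.4324, -0.1347, 0.02], [0.6879, 0.0156, 0.02]]
holder top approx [[0.5923, 0.0765, 0.06], [0.6338, 0.0624, 0.06], [0.6002, 0.1066, 0.06], [0.6518, 0.0984, 0.06]]
rack [0.65876027 0.11725901 0.36464149] [0.8455277  0.32568708 0.42839259]Traceback (most recent call last):
  File "<stdin>", line 12, in <module>
cv2.error: OpenCV(4.12.0) /io/opencv/modules/imgproc/src/linefit.cpp:50: error: (-215:Assertion failed) count > 0 in function 'fitLine2D_wods'
```

Emit:
servo_tool(deltas=[[[0,6,4,0,0],[0,0,0,25,0],[0,0,0,35,0],[0,0,0,35,0],[0,0,0,30,0],[0,0,0,16,0],[0,0,0,0,0],[1,0,0,0,0],[1,0,0,0,0],[1,0,0,0,0],[1,0,0,0,0],[1,0,0,0,0],[1,0,0,0,0]]], squeeze=25)

```text
t: 5.32
tool_pos: [0.5506, -0.0546, 0.0917]
ee_rot: [[0.154, 0.988, -0.0], [0.988, -0.154, 0.0], [0.0, -0.0, -1.0]]
ft_force: [-0.6, 0.3, 0.5]
finger_gap: 0.0377
finger_force: 0.0
```

Run:
```python
from h import *
def plane(n,a,b):
    o,v=ray(n,[a,b]);N=np.cross(v[0],v[1]);return N,N@o
N1,d1=plane('top',(205,146),(298,147));N2,d2=plane('side',(45,60),(172,52));N3,d3=plane('side',(42,37),(172,35))
for N,d in((N2,d2),(N3,d3)):
  for y in(.1,-.1): print(y,np.linalg.solve(np.array([N1[[0,2]],N[[0,2]]]),[d1-N1[1]*y,d-N[1]*y]))
```

```text
0.1 [0.64521997 0.43455409]
-0.1 [0.6475728  0.43588425]
0.1 [0.63913643 0.46545037]
-0.1 [0.641166   0.46842222]
```

Emit:
servo_tool(deltas=[[[1,0,0,0,0],[1,0,0,0,0],[1,0,0,0,0],[1,0,0,0,0],[1,0,0,-10,0],[1,0,0,-20,0],[1,0,0,-20,0],[1,0,0,-20,0],[1,0,0,0,0]]])

```text
t: 6.45
tool_pos: [0.5517, -0.0545, 0.1635]
ee_rot: [[0.154, 0.988, 0.004], [0.988, -0.154, -0.0], [0.0, 0.004, -1.0]]
ft_force: [0.1, 0.2, -1.4]
finger_gap: 0.0212
finger_force: 25.0
```

Run:
```python
from h import *
im,st=shot('side','s1.png');print(st['q'].round(3),st['tool_pos'])
print(proj('side',[[.645,.115,.43],[.645,-.115,.43]]),proj('top',[[.645,.115,.43],[.645,-.115,.43]]))
for dz in(.07,.15,.2,.25,.3,.35): print(dz,proj('side',st['tool_pos']+[0,0,dz]))
cv2.imwrite('pics/s1b.png',cv2.resize(im[:260,:400,::-1],None,fx=2,fy=2,interpolation=2))
```

```text
[ 0.311  0.571 -0.388  1.786  0.279  0.836 -0.365] [ 0.55170769 -0.05450792  0.16346449]
[[198.27968963  52.59493494]
 [243.46974761  50.01015844]] [[202.23354824 146.36747568]
 [302.55347715 148.74095164]]
0.07 [[269.28551985 132.06908779]]
0.15 [[268.99584331 100.04591396]]
0.2 [[268.80650409  79.11483365]]
0.25 [[268.61037519  57.43316804]]
0.3 [[268.40708474  34.95980621]]
0.35 [[268.19623317  11.65057911]]
```

View pics/s1b.png

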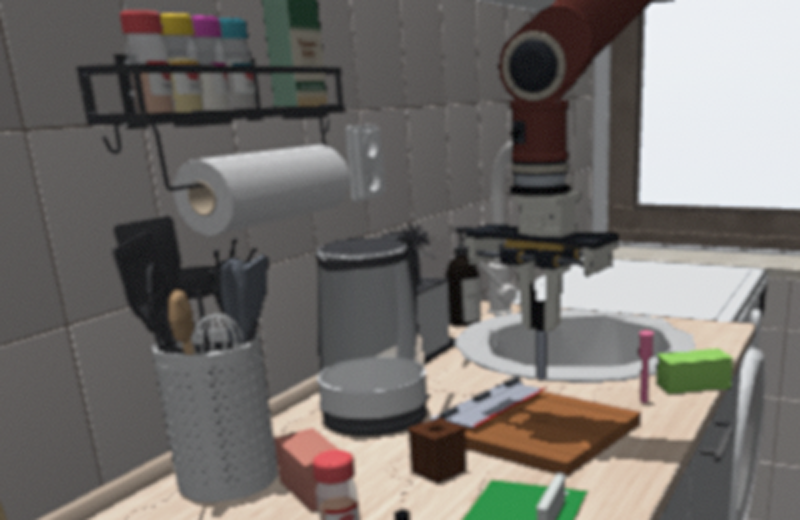

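The peg (540,340 in the crop) is out and hangs upright. The rack on the left is on the wall, well away from the arm. Next I go near the holder and look from close by.

Emit:
servo_tool(deltas=[[[1,15,6,0,0],[1,25,10,0,0],[1,25,10,0,0],[1,20,8,0,0],[1,7,2,0,0],[1,0,0,0,0],[1,0,0,0,0]]])

```text
t: 7.38
tool_pos: [0.6, 0.0293, 0.1615]
ee_rot: [[0.156, 0.988, -0.001], [0.988, -0.156, -0.001], [-0.001, -0.001, -1.0]]
ft_force: [-1.5, 0.5, -2.1]
finger_gap: 0.0215
finger_force: 25.0
```

Run:
```python
from h import *
im,st=shot('wrist','w2.png');print(st['tool_pos'],st['ee_rot'].round(3).tolist(),st['ft_force'],st['finger_gap'])
```

```text
[0.60003138 0.02928918 0.16149114] [[0.156, 0.988, -0.001], [0.988, -0.156, -0.001], [-0.001, -0.001, -1.0]] [-1.45177186  0.50806303 -2.13350799] 0.021468386212579172
```

View pics/w2.png

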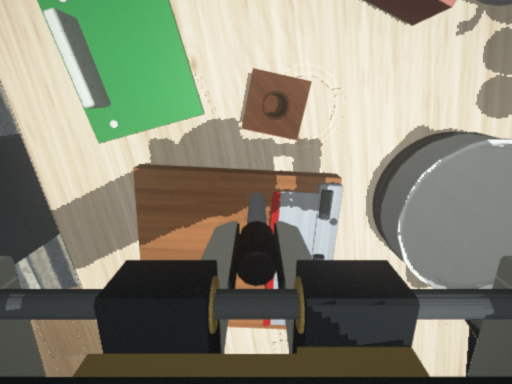

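Holder's top face has corners (254,69), (311,80), (299,139) and (243,129), hole about (274,104). The held peg's foot shows near (257,200), sheet bar from (50,12) to (98,107).

Run:
```python
from h import *
im=cv2.imread('pics/w2.png');st=robot.get_state()
C=onz('wrist',[(254,69),(311,80),(299,139),(243,129)],.06,st);print(C.round(4).tolist(),C.mean(0))
print([np.linalg.norm(C[i]-C[i-1]).round(4) for i in range(4)])
g=cv2.cvtColor(im,cv2.COLOR_BGR2GRAY)[85:125,255:295]
m=(cv2.GaussianBlur(g,(3,3),0)<np.percentile(g,10)+12).astype(np.uint8)
n,l,s,c=cv2.connectedComponentsWithStats(m);k=1+s[1:,4].argmax();print('hole',s[k],c[k]+[255,85])
print(onz('wrist',[c[k]+[255,85],(274,104)],.06,st))
p=st['tool_pos']; f=p.copy(); f[2]-=.0857
print('foot proj',proj('wrist',[f],st),'axis at handle top',proj('wrist',[p+[0,0,.0243]],st))
e=cv2.cvtColor(im,cv2.COLOR_BGR2GRAY)
print(e[185:225:4,257].tolist());
for r in(205,212): print(e[r,240:276].tolist())
# sheet
hs=cv2.cvtColor(im,cv2.COLOR_BGR2HSV)
print('bar top corners',onz('wrist',[(45,10),(58,10),(94,108),(80,106)],.038,st).round(4).tolist())
print('sheet cor',onz('wrist',[(204,112),(100,142)],.004,st).round(4).tolist())
```

```text
[[0.613, 0.134, 0.06], [0.6584, 0.1183, 0.06], [0.643, 0.0714, 0.06], [0.5959, 0.0876, 0.06]] [0.62756022 0.10283875 0.06      ]
[np.float64(0.0495), np.float64(0.048), np.float64(0.0493), np.float64(0.0499)]
hole [ 11   7  22  27 295] [279.27457627 106.48474576]
[[0.6295537  0.10141759 0.06      ]
 [0.62540095 0.10413159 0.06      ]]
foot proj [[258.28379817 196.88946784]] axis at handle top [[259.72123042 267.39181587]]
[84, 79, 83, 83, 83, 85, 85, 83, 84, 40]
[80, 79, 79, 79, 79, 81, 80, 81, 77, 78, 79, 80, 78, 82, 83, 83, 83, 85, 85, 83, 82, 82, 82, 80, 79, 80, 82, 85, 84, 84, 82, 78, 67, 64, 66, 67]
[135, 135, 136, 136, 137, 136, 135, 124, 89, 79, 80, 82, 80, 82, 83, 83, 85, 82, 83, 83, 81, 82, 81, 78, 81, 94, 126, 136, 124, 87, 80, 69, 73, 78, 79, 86]
bar top corners [[0.4462, 0.2093, 0.038], [0.457, 0.2076, 0.038], [0.4615, 0.1261, 0.038], [0.4493, 0.1298, 0.038]]
sheet cor [[0.5552, 0.1061, 0.004], [0.4381, 0.093, 0.004]]
```

Emit:
servo_tool(deltas=[[[1,15,3,0,0],[1,25,6,0,0],[1,22,5,0,0],[1,12,3,0,0],[1,3,0,0,0],[1,0,0,0,0],[1,0,0,6,0],[1,0,0,6,0],[1,0,0,6,0],[1,0,0,6,0],[1,0,0,4,0]]])

```text
t: 8.8
tool_pos: [0.6289, 0.1041, 0.1331]
ee_rot: [[0.154, 0.988, -0.001], [0.988, -0.154, -0.0], [-0.0, -0.001, -1.0]]
ft_force: [-0.1, 0.6, -0.6]
finger_gap: 0.022
finger_force: 25.0
```

Run:
```python
from h import *
im,st=shot('wrist','w3.png');print(st['tool_pos'],st['ft_force'],st['torque'],st['ee_rot'].round(3).tolist())
im2,_=shot('side','s3.png')
a=cv2.resize(im[:,:,::-1][120:300,190:330],(560,720))[:600]; b=cv2.resize(im2[:,:,::-1][140:260,170:250],(400,600),interpolation=2)
cv2.imwrite('pics/v3.png',cv2.resize(np.hstack([cv2.resize(a,(400,600)),b]),(800,600)))
```

```text
[0.62894397 0.10410893 0.13308028] [-0.08746858  0.64318652 -0.64411814] [-0.06545019 -0.01166486  0.01138863] [[0.154, 0.988, -0.001], [0.988, -0.154, -0.0], [-0.0, -0.001, -1.0]]
```

View pics/v3.png

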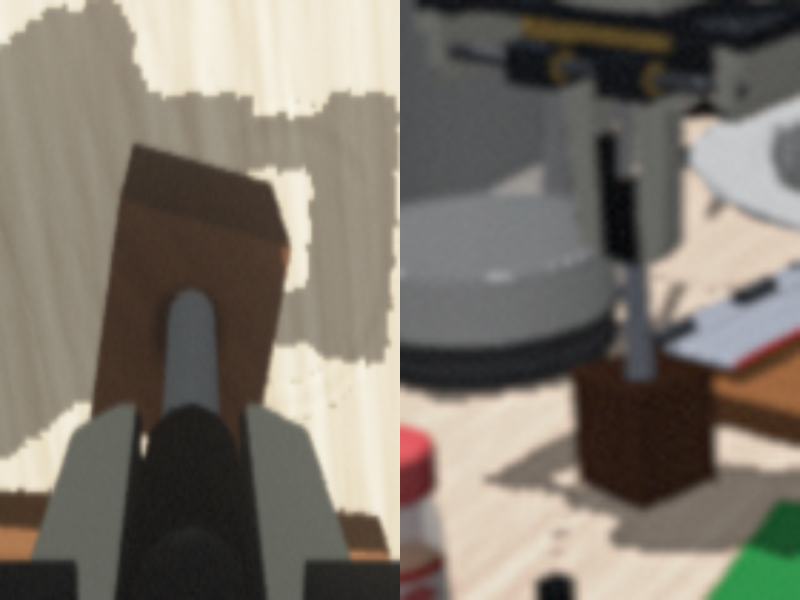

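The foot is about 12 mm inside the hole with no contact force: in the left panel the rod goes into the block at (190,300). I'll lower it the rest of the way and release.

Emit:
servo_tool(deltas=[[[1,0,0,8,0],[1,0,0,10,0],[1,0,0,10,0],[1,0,0,8,0],[1,0,0,4,0],[1,0,0,0,0]]])

```text
t: 9.65
tool_pos: [0.629, 0.1042, 0.0934]
ee_rot: [[0.154, 0.988, -0.001], [0.988, -0.154, -0.0], [-0.0, -0.0, -1.0]]
ft_force: [0.3, -0.3, -0.1]
finger_gap: 0.0214
finger_force: 25.0
```

Emit:
servo_tool(deltas=[[[0.5,0,0,0,0],[0.4,0,0,0,0],[0.4,0,0,0,0],[0.4,0,0,0,0],[0.4,0,0,0,0],[0.4,0,0,-15,0],[0.4,0,0,-25,0],[0.4,0,0,-30,0],[0.4,0,0,-20,0],[0.4,5,-25,0,0],[0.4,8,-40,0,0],[0.4,8,-40,0,0],[0.4,8,-40,0,0],[0.4,7,-38,0,0],[0.4,0,0,0,-7.5],[0.4,0,0,0,-7.4],[0.4,0,0,0,0],[0.4,0,0,0,0]]])

```text
t: 11.9
tool_pos: [0.4542, 0.1681, 0.1842]
ee_rot: [[-0.103, 0.995, 0.001], [0.995, 0.103, 0.0], [0.0, 0.001, -1.0]]
ft_force: [-0.2, 0.4, 0.2]
finger_gap: 0.0557
finger_force: 0.0
```

Run:
```python
from h import *
im,st=shot('wrist','w4.png');print(st['tool_pos'],st['ft_force'],st['finger_gap'],st['ee_rot'].round(3).tolist())
im2,_=shot('side','s4.png')
cv2.imwrite('pics/v4.png',np.hstack([cv2.resize(im,(500,375)),cv2.resize(im2[150:270,170:266],(300,375))])[:,:,::-1])
```

```text
[0.45419581 0.16806822 0.18421369] [-0.17834119  0.44028848  0.17678957] 0.05567246629743067 [[-0.103, 0.995, 0.001], [0.995, 0.103, 0.0], [0.0, 0.001, -1.0]]
```

View pics/v4.png

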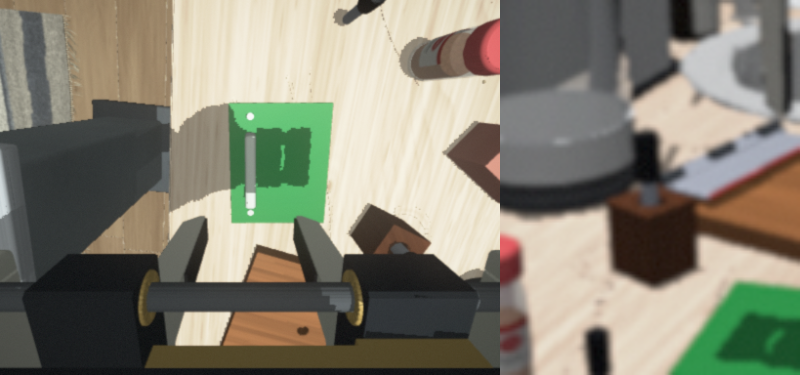

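Peg stands released in the holder (right panel, 650,165). The sheet spans (230..333,102..222) in the left panel and its bar runs down column 250. Next I measure both.

Run:
```python
from h import *
im=cv2.imread('pics/w4.png');st=robot.get_state();hs=cv2.cvtColor(im,cv2.COLOR_BGR2HSV)
m=cv2.inRange(hs,(50,80,40),(80,255,255));m[:,:220]=0;m[:,350:]=0;m[240:]=0
ct=max(cv2.findContours(m,0,2)[0],key=cv2.contourArea);h=cv2.convexHull(ct)
W=onz('wrist',h[:,0],.004,st)[:,:2].astype(np.float32)
r=cv2.minAreaRect(W*1000);print(r,np.round(cv2.boxPoints(r),1).tolist())
# bar top: not green inside sheet
nb=(hs[:,:,1]<70).astype(np.uint8);nb[:125]=0;nb[218:]=0;nb[:,:243]=0;nb[:,272:]=0
n,l,s,c=cv2.connectedComponentsWithStats(nb)
for k in range(1,n):
    if s[k,4]>100:
        ys,xs=np.where(l==k);B=onz('wrist',np.c_[xs,ys],.038,st)[:,:2].astype(np.float32)*1000
        print(s[k],cv2.minAreaRect(B))
P=st['tool_pos'];print(proj('wrist',[[*P[:2],.038],[*P[:2],.004]],st))
```

```text
((486.8051452636719, 173.22714233398438), (118.48394012451172, 148.3707275390625), 6.133347034454346) [[420.0, 240.6999969482422], [435.79998779296875, 93.0999984741211], [553.5999755859375, 105.80000305175781], [537.7999877929688, 253.3000030517578]]
[250 136  12  82 878] ((451.73150634765625, 168.8009490966797), (11.468867301940918, 90.19308471679688), 6.217219829559326)
[[257.73657755 179.13402681]
 [257.57156456 171.50414864]]
```

Emit:
servo_tool(deltas=[[[0.4,2,-2,15,0],[0.4,0,0,30,0],[0.4,0,0,35,0],[0.4,0,0,35,0],[0.4,0,0,28,0],[0.4,0,0,15,0],[0.4,0,0,5,0],[0.4,0,0,0,0],[1,0,0,0,0],[1,0,0,0,0],[1,0,0,0,0],[1,0,0,0,0],[1,0,0,0,0],[1,0,0,0,0],[1,0,0,0,0],[1,0,0,0,0]]], squeeze=45)

```text
t: 14.0
tool_pos: [0.4521, 0.1699, 0.0208]
ee_rot: [[-0.105, 0.994, 0.001], [0.994, 0.105, 0.0], [0.0, 0.001, -1.0]]
ft_force: [1.2, 0.3, 0.8]
finger_gap: 0.0115
finger_force: 45.0
```

Emit:
servo_tool(deltas=[[[1,0,0,-8,0],[1,0,0,-17,0],[1,0,0,-25,0],[1,0,0,-15,0],[1,0,0,0,6],[1,0,0,0,6.1],[1,0,0,0,6],[1,-12,5,0,0],[1,-25,10,0,0],[1,-30,13,0,0],[1,-30,13,0,0],[1,-30,13,0,0],[1,-30,13,0,0],[1,-27,11,0,0],[1,-18,7,0,0],[1,0,0,0,0],[1,0,0,15,0],[1,0,0,15,0],[1,0,0,0,0],[1,0,0,0,0]]])

```text
t: 16.5
tool_pos: [0.4925, -0.0448, 0.0554]
ee_rot: [[0.208, 0.978, -0.0], [0.978, -0.208, 0.0], [0.0, -0.001, -1.0]]
ft_force: [-0.1, -0.0, -1.6]
finger_gap: 0.0117
finger_force: 45.0
```

Run:
```python
from h import *
im,st=shot('wrist','w5.png');print(st['tool_pos'],st['ft_force'],st['torque'],st['finger_gap'],st['ee_rot'].round(3).tolist())
im2,_=shot('side','s5.png')
cv2.imwrite('pics/v5.png',np.hstack([cv2.resize(im,(500,375)),cv2.resize(im2[160:260,230:310],(300,375))])[:,:,::-1])
```

```text
[ 0.492469   -0.04484445  0.05541437] [-0.10353251 -0.03732078 -1.60946387] [-0.02101597 -0.06090549  0.04072136] 0.01172121328461104 [[0.208, 0.978, -0.0], [0.978, -0.208, 0.0], [0.0, -0.001, -1.0]]
```

View pics/v5.png

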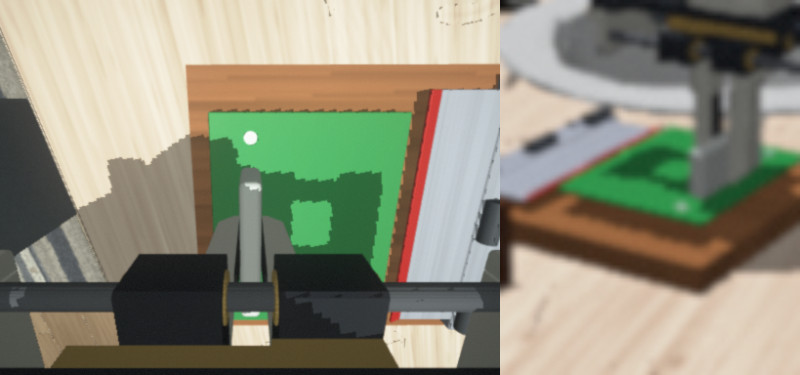

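Run:
```python
from h import *
im=cv2.imread('pics/w5.png');st=robot.get_state();hs=cv2.cvtColor(im,cv2.COLOR_BGR2HSV).astype(int)
R=st['ee_rot'];P=st['tool_pos']
def tool(px,z):
    return (onz('wrist',px,z,st)-P)@R*1000
grn=(hs[:,:,0]>50)&(hs[:,:,0]<80)&(hs[:,:,1]>80)
red=((hs[:,:,0]<6)|(hs[:,:,0]>174))&(hs[:,:,1]>170)
def line(pts,z,n):
    T=tool(pts,z)[:,:2];f=cv2.fitLine(T.astype(np.float32),cv2.DIST_HUBER,0,.01,.01).ravel();print(n,len(T),f.round(3),'rms',np.abs((T-f[2:])@[-f[1],f[0]]).mean().round(2));return f
zs=P[2]-.0208+.004
line([(c,np.where(grn[:,c])[0].min()) for c in range(225,410,5)],zs,'sheet left')
line([(np.where(grn[r,300:430])[0].max()+300+1,r) for r in range(130,255,5)],zs,'sheet far')
line([(np.where(red[r,380:470])[0].min()+380,r) for r in range(100,275,5) if red[r,380:470].any()],.03,'red near edge z.03')
# board left edge: hue/sat jump wood vs worktop
S=hs[:,:,1]
print(S[50:100:3,300].tolist())
line([(c,50+np.argmax(np.diff(cv2.blur(S[50:90,c].astype(np.float32),(1,3)).ravel()))) for c in range(215,420,5)],.02,'board left')
print(S[310:345:2,420].tolist(), S[318:345:2,262].tolist())
print(np.where(grn[300:345,262])[0]+300)
print(tool([(c,np.where(grn[300:345,c])[0].max()+300) for c in range(252,274,4)if grn[300:345,c].any()],zs))
line([(180+np.argmax(np.abs(np.diff(cv2.blur(S[r:r+1,180:212].astype(np.float32),(3,1)).ravel()))),r) for r in range(75,130,3)],.02,'board near')
```

```text
sheet left 37 [ 0.    -1.    73.273 44.167] rms 0.0
sheet far 25 [ 1.0000e+00 -3.0000e-03  2.5255e+01  9.3074e+01] rms 0.17
red near edge z.03 35 [ 1.00000e+00 -2.00000e-03  1.63140e+01  1.07876e+02] rms 0.27
[31, 33, 32, 31, 34, 52, 128, 127, 129, 131, 128, 131, 131, 133, 133, 135, 132]
board left 41 [  0.      1.    101.732  46.025] rms 0.0
[18, 16, 16, 14, 18, 17, 18, 16, 8, 137, 134, 100, 38, 36, 37, 37, 38, 41] [12, 8, 9, 92, 136, 133, 137, 111, 39, 37, 37, 38, 39, 39]
[324 325 326]
[[-75.01820928  -4.84512236  16.7796202 ]
 [-75.02072084  -1.95021585  16.78138744]
 [-75.02323248   0.94477402  16.78315472]
 [-75.0257442    3.83984724  16.78492206]
 [-75.02825598   6.73500382  16.78668945]
 [-75.03076784   9.63024376  16.78845688]]
board near 19 [  1.      0.     80.061 -42.557] rms 0.16
```

Left panel: sheet's left edge is at row 111 and its far edge is parallel to the red border, about 15 mm short of it. Measured on the planes, the sheet is square to the board within 0.3° and needs 2.4 mm along tool +x. I'll correct that and lower it.

Emit:
servo_tool(deltas=[[[1,2.4,0,0,0],[1,0,0,5,0],[1,0,0,5,0],[1,0,0,2,0],[1,0,0,1.5,0],[1,0,0,1,0],[1,0,0,0,0],[1,0,0,0,0]]])

```text
t: 17.6
tool_pos: [0.4931, -0.0432, 0.0413]
ee_rot: [[0.209, 0.978, 0.0], [0.978, -0.209, 0.0], [0.0, 0.0, -1.0]]
ft_force: [-0.0, 0.2, -0.8]
finger_gap: 0.0118
finger_force: 45.0
```

Emit:
servo_tool(deltas=[[[1,0,0,0.6,0],[1,0,0,0.6,0],[1,0,0,0,0],[1,0,0,0,0]]])

```text
t: 18.1
tool_pos: [0.4932, -0.0432, 0.0408]
ee_rot: [[0.209, 0.978, 0.001], [0.978, -0.209, -0.0], [-0.0, 0.001, -1.0]]
ft_force: [-1.2, 0.5, 5.2]
finger_gap: 0.012
finger_force: 45.0
```

Emit:
servo_tool(deltas=[[[1,0,0,-0.3,0],[1,0,2,0,0],[1,0,4,0,0],[1,0,4,0,0],[1,0,4,0,0],[1,0,4,0,0],[1,0,4,0,0],[1,0,4,0,0],[1,0,4,0,0],[1,0,0,0,0]]])

```text
t: 19.35
tool_pos: [0.5218, -0.049, 0.0408]
ee_rot: [[0.209, 0.978, -0.001], [0.978, -0.209, 0.0], [-0.0, -0.001, -1.0]]
ft_force: [-3.3, 0.5, 6.2]
finger_gap: 0.0119
finger_force: 45.0
```

Emit:
servo_tool(deltas=[[[1,0,3,0,0],[1,0,4,0,0],[1,0,4,0,0],[1,0,4,0,0],[1,0,4,0,0],[1,0,3,0,0],[1,0,2,0,0],[1,0,0,0,0]]])

```text
t: 20.35
tool_pos: [0.545, -0.0539, 0.0409]
ee_rot: [[0.209, 0.978, -0.002], [0.978, -0.209, 0.0], [-0.0, -0.002, -1.0]]
ft_force: [-4.2, -0.1, 7.4]
finger_gap: 0.0121
finger_force: 45.0
```

Emit:
servo_tool(deltas=[[[1,0,1,0,0],[1,0,1,0,0],[1,0,1,0,0],[1,0,0,0,0]]])

```text
t: 20.85
tool_pos: [0.5477, -0.0545, 0.0409]
ee_rot: [[0.209, 0.978, -0.002], [0.978, -0.209, 0.0], [-0.0, -0.002, -1.0]]
ft_force: [-4.5, 1.3, 7.2]
finger_gap: 0.0116
finger_force: 45.0
```

Emit:
servo_tool(deltas=[[[1,0,1,0,0],[1,0,1,0,0],[1,0,1,0,0],[1,0,0,0,0]]])

```text
t: 21.35
tool_pos: [0.5507, -0.0551, 0.0409]
ee_rot: [[0.209, 0.978, -0.002], [0.978, -0.209, 0.0], [-0.0, -0.002, -1.0]]
ft_force: [-4.6, 1.5, 7.1]
finger_gap: 0.0115
finger_force: 45.0
```

Emit:
servo_tool(deltas=[[[1,0,1,0,0],[1,0,0.5,0,0],[1,0,0.5,0,0],[1,0,0,0,0]]])

```text
t: 21.85
tool_pos: [0.5514, -0.0554, 0.0409]
ee_rot: [[0.208, 0.978, -0.004], [0.978, -0.208, 0.0], [-0.001, -0.004, -1.0]]
ft_force: [-7.4, 2.1, 9.0]
finger_gap: 0.0116
finger_force: 45.0
```

Emit:
servo_tool(deltas=[[[1,0,0.7,0,0],[1,0,0,0,0],[1,0,0,0.2,0],[1,0,0,0,0],[1,0,0,0,0]]])

```text
t: 22.48
tool_pos: [0.5514, -0.0555, 0.0408]
ee_rot: [[0.208, 0.978, -0.005], [0.978, -0.208, -0.0], [-0.001, -0.005, -1.0]]
ft_force: [-8.3, 1.6, 11.9]
finger_gap: 0.0118
finger_force: 45.0
```

Run:
```python
from h import *
im,st=shot('wrist','w6.png');print(st['tool_pos'],st['ft_force'],st['torque'],st['finger_gap'],st['ee_rot'].round(4).tolist())
im2,_=shot('side','s6.png')
cv2.imwrite('pics/v6.png',np.hstack([cv2.resize(im,(500,375)),cv2.resize(im2[165:245,205:269],(300,375),interpolation=2)])[:,:,::-1])
hs=cv2.cvtColor(im[:,:,::-1].copy(),cv2.COLOR_BGR2HSV).astype(int);R=st['ee_rot'];P=st['tool_pos']
tool=lambda px,z:((onz('wrist',px,z,st)-P)@R*1000)[:,:2]
grn=(hs[:,:,0]>50)&(hs[:,:,0]<80)&(hs[:,:,1]>80);red=((hs[:,:,0]<6)|(hs[:,:,0]>174))&(hs[:,:,1]>170)
L=[(c,np.where(grn[:,c])[0].min()) for c in range(215,330,5)if grn[:,c].any()];print('left sheet',tool(L,.024)[::6])
S=hs[:,:,1].astype(np.float32)
print('board left',tool([(c,40+np.argmax(np.diff(cv2.blur(S[40:100,c],(1,3)).ravel()))) for c in range(190,360,30)],.02))
print('red',tool([(np.where(red[r,280:420])[0].min()+280,r) for r in range(90,275,20) if red[r,280:420].any()],.03).round(1).tolist())
for r in range(310,350,2):print(r,S[r,[225,240,256]],end=' ')
```

```text
[ 0.55144149 -0.05548942  0.04083903] [-8.26014274  1.61044798 11.86993293] [0.20578364 0.96183542 0.03240788] 0.011793149201856052 [[0.2082, 0.9781, -0.0054], [0.9781, -0.2082, -0.0001], [-0.0013, -0.0052, -1.0]]
left sheet [[ 73.27943369 -25.36860749]
 [ 73.28244829  -8.19715507]
 [ 73.28545985   8.95690542]
 [ 73.28846835  26.0936004 ]]
board left [[ 99.65621277 -38.77334532]
 [ 99.64630836 -22.00255797]
 [ 99.63641351  -5.24797172]
 [ 99.62652822  11.49043688]
 [100.1325021   28.1842635 ]
 [100.12239667  44.87454491]]
red [[76.3, 46.9], [65.5, 46.7], [54.2, 47.2], [42.5, 46.5], [30.2, 47.5], [17.5, 46.8], [4.1, 46.6], [-9.9, 46.4]]
310 [32. 20. 16.] 312 [17. 16. 20.] 314 [22. 16. 16.] 316 [23. 21. 16.] 318 [39. 57. 12.] 320 [ 36. 141.   8.] 322 [ 26. 144.   8.] 324 [ 32. 142.  81.] 326 [ 30. 128. 127.] 328 [ 15. 131. 135.] 330 [ 39. 136. 138.] 332 [ 29. 138. 138.] 334 [ 15. 138. 140.] 336 [ 23. 137. 137.] 338 [ 31. 138. 137.] 340 [ 30. 138. 138.] 342 [ 38. 137. 137.] 344 [ 16. 137. 137.] 346 [ 31. 138. 138.] 348 [ 24. 128. 129.]
```

View pics/v6.png

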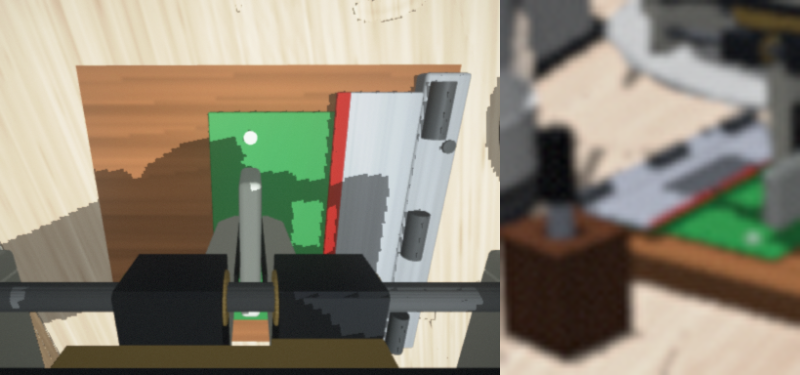

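The sheet sits at the stop: the red border is 46.8 mm ahead of the bar, against 47 expected. It is square, centred within about 1 mm, and the lap lies flat. I'll trim the press to about 10 N.

Emit:
servo_tool(deltas=[[[1,0,-0.2,-0.15,0],[1,0,0,0,0],[1,0,0,0,0],[1,0,0,0,0],[1,0,0,0,0]]])

```text
t: 23.2
tool_pos: [0.5514, -0.0554, 0.0409]
ee_rot: [[0.208, 0.978, -0.005], [0.978, -0.208, -0.0], [-0.001, -0.005, -1.0]]
ft_force: [-7.3, 2.2, 10.5]
finger_gap: 0.0119
finger_force: 45.0
```

```bash
python3 -c "
from workcell import order;print(order.finish_job())"
```

```text
the job is handed in; nothing more can be done
None
```

The job is handed in at 23.2 s: the peg stands released in its holder, and the sheet lies under the lap against the stop, square and centred to within about 1 mm, still held and pressed down at about 10.5 N. The lap looked flat in the last pictures, and the arm stayed clear of the jar and cartons.

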